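Fit the stop collar on the rail carriage and lock it at the red mark

TASK

Get the optical rail ready: first put the orange collar over the carriage's steel post and push it down past the spring balls until it lies fully home on the shoulder. Then slide the carriage along the rail until its white pointer stands within the red mark, and finally press the red clamp lever all the way down to lock it. Leave the two reagent bottles standing where they are.

Things in the scene. Friction and masses are not known exactly. Their poses are not given: they have to be found in the camera images.
- collar: orange ring with fine black grip ribs, 47 mm outside diameter, 24 mm high, bore 25 mm, about 90 g, lying flat on the worktop; origin at the centre of its underside, z up along the bore
- seat (a point): centre of the shoulder (40 mm disc) at the foot of the carriage's steel post, where the collar's underside must come to rest, 58 mm above the worktop; moves with the carriage. The post is 22 mm in diameter and rises 50 mm from here
- post_top (a point): centre of the post's chamfered top, 108 mm above the worktop. Three spring balls stick out 3 mm from the post 20 mm below: a collar set over the post stops on them, its underside about 33 mm above the shoulder, and needs a push of roughly 10 N straight down to pass; once home, the balls spring out above it
- rail: fixed aluminium rail, 100 x 280 mm, 21 mm high, running along its own y (roughly left-right); origin at the centre of its underside. Its own -x side faces the robot and bears a dark strip with a white scale. The post's line lies 17 mm to its +x side
- carriage (a joint): position of the grey carriage along the rail's y, m, 0 in the middle, -0.095 to 0.095; about 3 N of friction. The carriage block is 62 mm (rail x) by 70 mm (rail y), from 22 to 52 mm above the worktop, centred under the post, so its end faces lie 35 mm to either side of the post
- pointer (a point): tip of the white pointer on the carriage, over the dark scale strip; 49 mm toward the rail's -x from the post, at the same y along the rail as the post, 21 mm above the worktop
- red_mark: red marker band across the dark strip and the front face of the rail, 10 mm wide along the rail; origin at its middle, axes as the rail's
- blue_mark: blue marker band of the same size on the same strip (not the one wanted)
- clamp_lever (a joint): angle of the red clamp lever above the horizontal, rad: 0 = all the way down (locked), up to 1.1 = raised (open); starts raised, stays where it is left, about 2 N at the tip moves it. It pivots on the carriage about an axis along the rail, 38 mm toward the rail's -x and 22 mm toward its +y from the post, 46 mm above the worktop, and points to the rail's -x when down
- lever_tip (a point): top of the wide end of the red lever (22 x 26 mm pad), 66 mm from the pivot; moves with the lever
- amber_bottle: amber reagent bottle with black cap, 30 mm diameter, 62 mm high, origin at the centre of its underside; a bystander
- white_bottle: white reagent bottle with blue cap, 37 mm diameter, 69 mm high, origin at the centre of its underside; a bystander
Mind the look-alikes: they are no part of the job. There is more than one size of the collar; the one meant has the size given above.

How it is judged:
By the outcome, as a careful person would: the job done as asked, in the order asked, and still so for the second after the job is handed in, with the robot touching nothing.
It also fails if it takes over 72 s, if anything falls off the work surface, if the arm or the gripper's body presses on something with over 40 N, if the wrist force passes 120 N, or if a joint passes its speed limit or range.

ROBOT

A 6-joint arm with a two-finger parallel gripper is mounted at the origin on a cart in front of the work surface, level with it; the furniture and walls round the work are solid. World frame = base frame: x ahead of the robot, y to its left, z up, the work surface at z = 0. Lengths are in m, angles in rad, forces in N, time in s.
With the tool pointing down it reaches from about 0.35 to 0.775 m from the base axis. Payload 5.5 kg.
Tool frame: the origin (TCP) lies between the finger pads; the fingertips stand 8 mm ahead of it and the grasp point (between the pads) lies 11 mm behind it; z points along the fingers, y is the line along which they close (so a half turn about z gives the same grasp; the last joint's range is limited). The gripper opens to 85 mm and grips with 20 to 120 N. Pads are 22 mm wide; open, the fingers measure 114 mm over their backs; the gripper's body (76 mm by 85 mm) begins 54 mm behind the grasp point. The pads swing forward as they close: fully open they stand 13 mm farther back than shut.
Start: joints at [1.037, 0.313, 0.046, 1.304, 0, 1.431], TCP at [0.221, 0.531, 0.202] pointing down, gripper open.
Joint ranges: [-2.76, 2.76], [-0.86, 1.69], [-1.03, 1.26], [-2.2, 2.34], [-1.47, 1.5], [-3.14, 3.14]. Speed limits (rad/s): [2.57, 2.57, 3.14, 3.14, 3.14, 3.14].

INTERFACE

Orientations are given as a unit quaternion [w, x, y, z].
In Python, from workcell import env gives the robot as it stands.
- The arm moves only by the tool move_arm, never from a script. Its argument "moves" is one flat list of numbers, 5 for each row, row after row: the shift along the world's x, y, z in m, then the turn about the world's z in rad, then the finger opening in m, from 0 to 0.0854. A call has 1 to 12 rows; each row is the pose to reach, as a shift and turn from the pose commanded when the call began; what a row does not reach only later rows make up. A row lasts 1/12 s, in which the tool goes at most 41.7 mm and 7.16 degrees, less where a joint would pass 70% of its speed; a pose out of reach is approached as far as the arm can. A call with a gripper value outside its range is refused whole. The fingers move at their own pace and stop on an object; "newtons" is the grip in N (left out, the last holds). Time passes only in rows, so rows that repeat a pose let the fingers close. It gives the time, the measured TCP pose, the force, the opening and the grip force at its end, in the units of the state.
- env.get_state(): the state, without advancing time (a new reading comes with each control period).
- env.read_camera(name): name is "scene" or "top" or "wrist"; returns a dict with "pixels" (420x560x3 uint8, red, green, blue), "camera_matrix" (3x3 intrinsics, pixels), "rvec" (rotation vector, rad) and "tvec" (3), from world to camera coordinates, as OpenCV has them. Camera axes: x right, y down, z forward; pixel columns grow to the right and rows downward; lengths in m; the calibration is good to about 2 mm. A picture is of the moment at which its call begins. There is no depth.
- env.hand_in(): hands the job in; it is judged then, once.
The state is a dict: "clock": time; "joint_pos": joint angles; "qvel": joint speeds; "tau": joint torques, N m; "tcp_pos": TCP position; "orientation": TCP orientation; "wrist_force": force on the tool from outside, world axes, zero at the start; "ft_torque": the same for the moment, N m; "finger_gap": finger opening in m; "grip_force": force on a finger pad.
Only numpy, scipy, OpenCV 4.12 (cv2) and the standard library are available. Lean on these libraries where they do the work, as an engineer would, in place of code of your own. Each camera call takes 0.05 s, during which the arm holds its last target. There are 200 camera calls.

## Working session

There is one attempt and no reset: what is moved stays moved. The work goes in short steps, Python scripts to look and compute and a tool call to move; the robot and the scene stay as the last step left them, time stands still between calls to the robot, and variables do not carry over. Pictures are saved under pics/ and viewed, at most 10 in all, crops included, and the job is handed in when it is done.

Besides the shell and the picture viewer there is one more tool, called after "Emit:" in YAML: its name, and indented under it one key for each argument. move_arm: Moves the arm, as the interface text tells. Its arguments: {"type":"object","properties":{"moves":{"type":"array"},"newtons":{"type":"number"}},"required":["moves"]}

```bash
mkdir -p pics
cat > h.py <<'E'
import numpy as np, cv2
from workcell import env
def shot(cam,fn):
    d=env.read_camera(cam); cv2.imwrite('pics/'+fn+'.png',cv2.cvtColor(d['pixels'],cv2.COLOR_RGB2BGR)); np.savez('pics/'+fn,**d); return d
def P(fn,u,v,z):
    d=np.load('pics/'+fn+'.npz'); R,_=cv2.Rodrigues(d['rvec']); t=d['tvec'].ravel()
    r=R.T@np.linalg.inv(d['camera_matrix'])@np.array([u,v,1.]); c=-R.T@t
    return c+r*(z-c[2])/r[2]
def px(fn,X):
    d=np.load('pics/'+fn+'.npz'); return cv2.projectPoints(np.array(X,float).reshape(-1,1,3),d['rvec'],d['tvec'],d['camera_matrix'],None)[0].reshape(-1,2)
def crop(fn,x0,y0,x1,y1,s,out):
    i=cv2.imread('pics/'+fn+'.png')[y0:y1,x0:x1]; cv2.imwrite('pics/'+out+'.png',cv2.resize(i,None,fx=s,fy=s,interpolation=cv2.INTER_CUBIC))
E
python3 - <<'E'
from h import *
a=shot('top','top0'); b=shot('scene','scene0')
print(env.get_state())
E
```

```text
{'clock': 0.1, 'joint_pos': array([ 1.03739240e+00,  3.13991576e-01,  4.51066583e-02,  1.30359383e+00,
       -1.50972043e-05,  1.43118994e+00]), 'qvel': array([-0.00034391, -0.00139281,  0.00411034,  0.00026378, -0.00060345,
       -0.00025213]), 'tau': array([ 3.36174344e-03, -4.81725633e+01,  2.99243742e+01,  1.26833160e-02,
       -8.94520826e-05,  9.69308644e-06]), 'tcp_pos': array([0.22038915, 0.53055128, 0.20126612]), 'orientation': array([-2.70633642e-04,  1.95628892e-01,  9.80677638e-01, -7.96521286e-04]), 'wrist_force': array([-0.59302519,  0.23467012, -1.28487308]), 'ft_torque': array([-0.01974416,  0.02922929, -0.016523  ]), 'grip_force': 0.0, 'finger_gap': 0.08516525423507912}
```

View pics/top0.png

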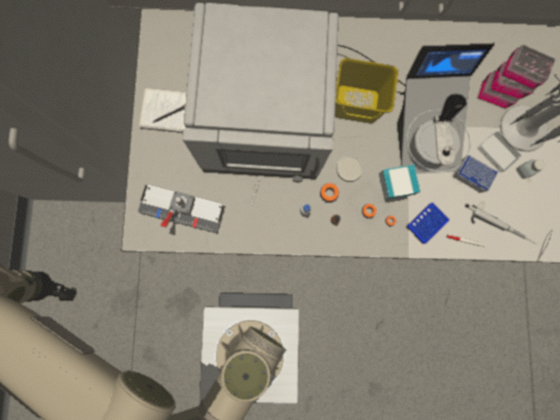

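View pics/scene0.png

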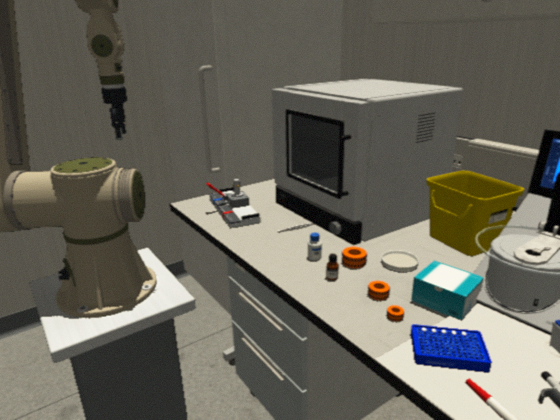

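The top picture shows three orange rings at (330,193), (369,211) and (391,221). The rail is at the left around (181,208), and the bottles are at (306,210) and (336,219). I'll measure the ring sizes and look at enlarged crops.

Run:
```python
from h import *
i=cv2.imread('pics/top0.png'); h=cv2.cvtColor(i,cv2.COLOR_BGR2HSV)
m=cv2.inRange(h,(3,150,120),(18,255,255)); m[:170]=0
n,l,s,c=cv2.connectedComponentsWithStats(m)
for k in range(1,n):
    if s[k,4]>15:
        cs=max(cv2.findContours((l==k).astype('uint8'),cv2.RETR_EXTERNAL,cv2.CHAIN_APPROX_NONE)[0],key=len)
        x,y,w,hh,a=s[k]; cx,cy=x+w/2-.5,y+hh/2-.5
        A=P('top0',x-.5,cy,.024);B=P('top0',x+w-.5,cy,.024);C=P('top0',cx,y-.5,.024);D=P('top0',cx,y+hh-.5,.024)
        print(s[k],P('top0',cx,cy,.024),np.linalg.norm(A-B),np.linalg.norm(C-D))
crop('top0',295,175,405,235,7,'c_rings'); crop('top0',130,175,235,245,7,'c_rail')
for q in [(306,210),(336,219)]: print(P('top0',*q,.065))
```

```text
[321 184  17  17 169] [ 0.54923503 -0.2563173   0.024     ] 0.05919799135512722 0.06000652290139721
[363 204  13  13  93] [ 0.49033944 -0.39541979  0.024     ] 0.04522358987319085 0.045413793747456674
[386 216  10  10  46] [ 0.45600896 -0.46968883  0.024     ] 0.03475732078836347 0.03472122138143658
[ 0.47757697 -0.17365931  0.065     ]
[ 0.45025997 -0.27445682  0.065     ]
```

View pics/c_rings.png

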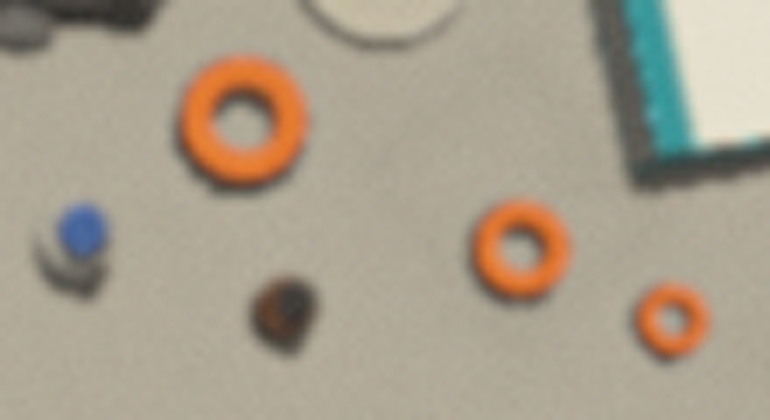

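View pics/c_rail.png

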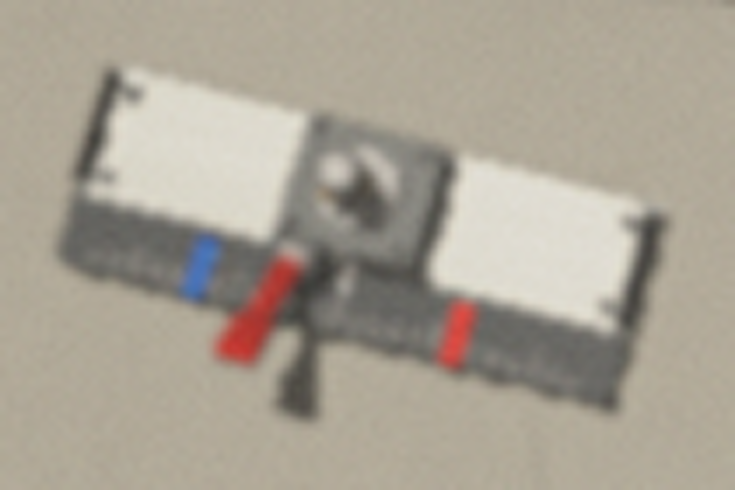

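Left to right, the rings measure about 60, 45 and 35 mm. The middle one, at pixel (369,210), matches the 47 mm collar. The rail crop shows the post top at crop (338,170), the red mark at (457,335), the blue mark at (201,267) and the pointer at (345,285).

Run:
```python
from h import *
f=lambda x,y,z:P('top0',130+(x+.5)/7-.5,175+(y+.5)/7-.5,z)
d=dict(TL=f(112,68,.021),BL=f(60,255,.021),TR=f(660,215,.021),BR=f(612,400,.021),post=f(338,170,.108),red=f(457,335,.021),blue=f(201,267,.021),ptr=f(345,283,.021),lev=f(240,350,.10))
for k,v in d.items(): print(k,v.round(4))
c=(d['TL']+d['BL']+d['TR']+d['BR'])/4
ay=(d['TL']+d['BL']-d['TR']-d['BR'])[:2]; L=np.linalg.norm(ay)/2; ay/=np.linalg.norm(ay); ax=np.array([ay[1],-ay[0]])
print('c',c,'L',L,np.linalg.norm(d['TL']-d['BL']),'ay',ay,'ax',ax,np.degrees(np.arctan2(ax[1],ax[0])))
for k,v in d.items(): print(k,((v-c)[:2]@ax).round(4),((v-c)[:2]@ay).round(4))
```

```text
TL [0.5568 0.3764 0.021 ]
BL [0.4634 0.3944 0.021 ]
TR [0.492  0.1049 0.021 ]
BR [0.4005 0.1239 0.021 ]
post [0.4949 0.2447 0.108 ]
red [0.43   0.2004 0.021 ]
blue [0.4596 0.3261 0.021 ]
ptr [0.4538 0.2561 0.021 ]
lev [0.4112 0.2857 0.1   ]
c [0.47817233 0.24991062 0.021     ] L 0.27838856972754666 0.09509249848808493 ay [0.22936115 0.97334139] ax [ 0.97334139 -0.22936115] -13.259463057717376
TL 0.0475 0.1411
BL -0.0475 0.1373
TR 0.0467 -0.1379
BR -0.0467 -0.1405
post 0.0175 -0.0012
red -0.0355 -0.0592
blue -0.0356 0.0699
ptr -0.0251 0.0004
lev -0.0733 0.0194
```

Emit:
move_arm:
  moves: [0.23, -0.43, 0, -0.5, 0.085, 0.23, -0.43, 0, -0.5, 0.085, 0.23, -0.43, 0, -0.5, 0.085, 0.23, -0.43, 0, -0.5, 0.085, 0.23, -0.43, 0, -0.5, 0.085, 0.23, -0.43, 0, -0.5, 0.085, 0.23, -0.43, 0, -0.5, 0.085, 0.23, -0.43, 0, -0.5, 0.085, 0.23, -0.43, 0, -0.5, 0.085, 0.23, -0.43, 0, -0.5, 0.085, 0.23, -0.43, 0, -0.5, 0.085, 0.23, -0.43, 0, -0.5, 0.085]

```text
clock: 1.1
tcp_pos: [0.4516, 0.098, 0.2019]
orientation: [0.0, 0.433, 0.901, -0.0]
wrist_force: [0.0, -0.1, 1.0]
finger_gap: 0.0853
grip_force: 0.0
```

Emit:
move_arm:
  moves: [0.02, -0.48, -0.04, -0.6, 0.085, 0.02, -0.48, -0.04, -0.6, 0.085, 0.02, -0.48, -0.04, -0.6, 0.085, 0.02, -0.48, -0.04, -0.6, 0.085, 0.02, -0.48, -0.04, -0.6, 0.085, 0.02, -0.48, -0.04, -0.6, 0.085, 0.02, -0.48, -0.04, -0.6, 0.085, 0.02, -0.48, -0.04, -0.6, 0.085, 0.02, -0.48, -0.04, -0.6, 0.085, 0.02, -0.48, -0.04, -0.6, 0.085, 0.02, -0.48, -0.04, -0.6, 0.085, 0.02, -0.48, -0.04, -0.6, 0.085]

```text
clock: 2.1
tcp_pos: [0.47, -0.3832, 0.1608]
orientation: [0.0, 0.68, 0.733, -0.0]
wrist_force: [0.8, 0.5, 0.6]
finger_gap: 0.0851
grip_force: 0.0
```

```bash
cat > ring.py <<'E'
from h import *
import sys
def ring(fn,zt):
    i=cv2.imread('pics/'+fn+'.png'); h=cv2.cvtColor(i,cv2.COLOR_BGR2HSV)
    m=cv2.inRange(h,(3,140,100),(18,255,255)); n,l,s,c=cv2.connectedComponentsWithStats(m)
    for k in range(1,n):
        if s[k,4]>300:
            cs=max(cv2.findContours((l==k).astype('uint8'),cv2.RETR_EXTERNAL,cv2.CHAIN_APPROX_NONE)[0],key=len)
            w=np.array([P(fn,u,v,zt)[:2] for u,v in cs.reshape(-1,2)],np.float32)
            print('px',c[k].round(1),s[k],'circle',cv2.minEnclosingCircle(w),'ellipse',cv2.fitEllipse(w))
E
python3 - <<'E'
from ring import *
shot('wrist','w0'); ring('w0',.024); print(env.get_state()['tcp_pos'],env.get_state()['joint_pos'])
E
```

```text
px [388.2  48.1] [ 351    8   76   81 3354] circle ((0.5512738227844238, -0.25605857372283936), 0.03159442916512489) ellipse ((0.5512133240699768, -0.25608137249946594), (0.061724353581666946, 0.06191286817193031), 52.38669967651367)
px [305.7 204.5] [280 182  45  47 869] circle ((0.48997050523757935, -0.39634770154953003), 0.02333774045109749) ellipse ((0.48964011669158936, -0.3961361348628998), (0.04206981882452965, 0.04254579171538353), 90.6396255493164)
px [261.4 273.4] [245 259  34  30 590] circle ((0.4575861990451813, -0.4690622389316559), 0.01678832434117794) ellipse ((0.45756325125694275, -0.4692187011241913), (0.03204617276787758, 0.03267388045787811), 119.38871765136719)
[ 0.47000502 -0.38619625  0.16009804] [-0.81865932  0.39087282  0.05470143  1.23323113 -0.0019356   0.68031863]
```

View pics/w0.png

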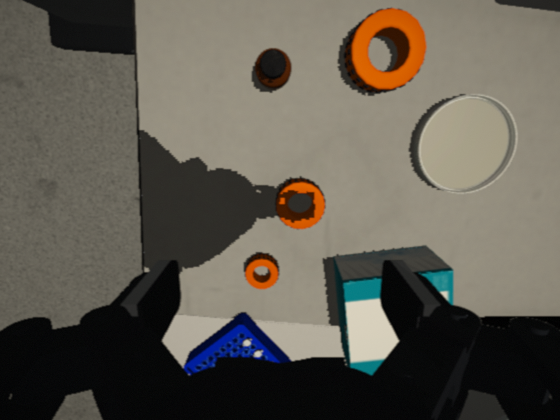

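The wrist picture shows the 47 mm ring at (303,204), between the 62 mm ring at (388,48) and the 34 mm ring at (261,273). Both cameras put its centre at (0.490, -0.396).

Emit:
move_arm:
  moves: [0.019, -0.017, -0.03, 0, 0.085, 0.019, -0.017, -0.06, 0, 0.085, 0.019, -0.017, -0.08, 0, 0.085, 0.019, -0.017, -0.08, 0, 0.085, 0.019, -0.017, -0.08, 0, 0.085, 0.019, -0.017, -0.08, 0, 0.085]

```text
clock: 2.65
tcp_pos: [0.4901, -0.3961, 0.0833]
orientation: [0.001, 0.679, 0.734, 0.0]
wrist_force: [0.2, -0.5, 1.0]
finger_gap: 0.0851
grip_force: 0.0
```

Emit:
move_arm:
  moves: [0, 0, -0.035, 0, 0.085, 0, 0, -0.06, 0, 0.085, 0, 0, -0.07, 0, 0.085, 0, 0, -0.07, 0, 0.085, 0, 0, -0.07, 0, 0.03, 0, 0, -0.07, 0, 0.03, 0, 0, -0.07, 0, 0.03, 0, 0, -0.07, 0, 0.03, 0, 0, -0.07, 0, 0.03, 0, 0, -0.07, 0, 0.03, 0, 0, -0.07, 0, 0.03, 0, 0, -0.07, 0, 0.03]
  newtons: 60

```text
clock: 3.65
tcp_pos: [0.4897, -0.396, 0.0122]
orientation: [0.0, 0.679, 0.734, 0.0]
wrist_force: [0.1, -0.0, 0.1]
finger_gap: 0.03
grip_force: 0.0
```

Run:
```python
from h import *
d=shot('wrist','w1');shot('scene','s1'); print(env.get_state()['finger_gap'],px('w1',[[.49,-.396,.012],[.49,-.396,.0]]))
a=cv2.imread('pics/w1.png');b=cv2.imread('pics/s1.png')[220:340,320:450]
cv2.imwrite('pics/v1.png',np.hstack([cv2.resize(a,(440,330)),cv2.resize(b,(357,330),interpolation=cv2.INTER_CUBIC)]))
```

```text
0.030245090440716813 [[280.64255248 243.93138994]
 [280.61461348 236.35426892]]
```

View pics/v1.png

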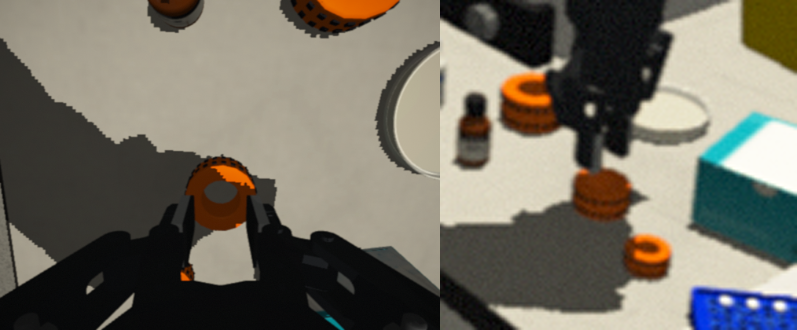

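The fingers closed to 30 mm with no grip force. The ring sits forward of them, at about (222,193) in the left panel.

```bash
python3 - <<'E'
from ring import *
ring('s1',.024)
# wrist: project model circles of top rim at candidate positions
for y in (-.396,-.385,-.38,-.375,-.37):
    print(y,px('w1',[[.49,y,.024],[.4665,y,.024],[.5135,y,.024],[.49,y+.0235,.024],[.49,y+.0235,0.]]).round(0).tolist())
print(px('w1',[[.475,-.396,.004],[.505,-.396,.004],[.475,-.396,.024]]))
ring('w1',.024)
d=np.load('pics/w1.npz');R,_=cv2.Rodrigues(d['rvec']);print(-R.T@d['tvec'].ravel(),R[2])
E
python3 -c "
import cv2;i=cv2.imread('pics/w1.png')[180:400,180:380];cv2.imwrite('pics/v2.png',cv2.resize(i,None,fx=2.7,fy=2.7))"
```

```text
-0.396 [[281.0, 253.0], [234.0, 249.0], [327.0, 256.0], [284.0, 208.0], [284.0, 197.0]]
-0.385 [[282.0, 232.0], [235.0, 229.0], [329.0, 236.0], [286.0, 186.0], [285.0, 177.0]]
-0.38 [[283.0, 223.0], [236.0, 219.0], [330.0, 226.0], [287.0, 176.0], [286.0, 168.0]]
-0.375 [[284.0, 213.0], [236.0, 209.0], [331.0, 216.0], [288.0, 165.0], [287.0, 159.0]]
-0.37 [[285.0, 203.0], [237.0, 199.0], [333.0, 207.0], [289.0, 155.0], [288.0, 150.0]]
[[254.12455718 236.84869537]
 [307.0398404  240.70100581]
 [251.19060572 250.40837535]]
px [454.3   9.6] [ 403    0  106   25 1838] circle ((0.5542961359024048, -0.276853084564209), 0.022118570283055305) ellipse ((0.5546361804008484, -0.28061074018478394), (0.009484786540269852, 0.04583820328116417), 94.42508697509766)
px [297.  222.8] [267 209  57  32 828] circle ((0.49618494510650635, -0.3816474676132202), 0.015785986557602882) ellipse ((0.49691241979599, -0.37967202067375183), (0.009460225701332092, 0.028380226343870163), 68.34983825683594)
[ 0.48460418 -0.32951071  0.18370432] [ 0.01989263 -0.26202166 -0.96485695]
```

View pics/v2.png

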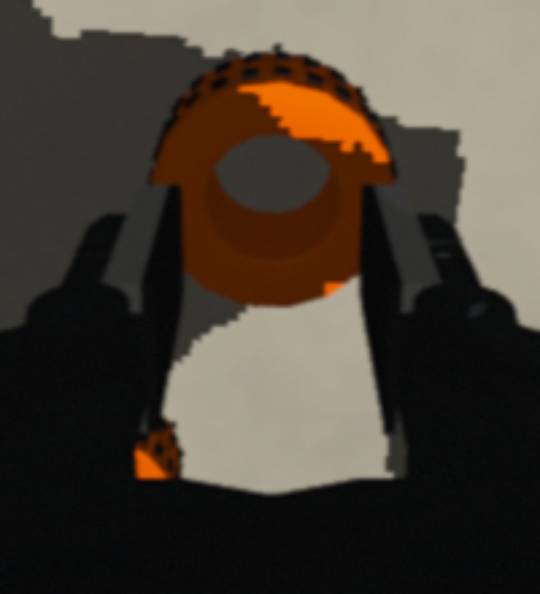

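The collar hasn't moved: its rim is centred at crop (272,190). The finger tips cover the rim, so they closed above it, higher than the datasheet suggests. I'll probe downward gently to find the true tip height.

Emit:
move_arm:
  moves: [0, 0, -0.003, 0, 0.03, 0, 0, -0.003, 0, 0.03]

```text
clock: 3.92
tcp_pos: [0.4894, -0.3957, 0.0085]
orientation: [-0.0, 0.679, 0.734, 0.0]
wrist_force: [-0.2, -0.8, 0.2]
finger_gap: 0.0302
grip_force: 0.0
```

Emit:
move_arm:
  moves: [0, 0, -0.003, 0, 0.03, 0, 0, -0.003, 0, 0.03]

```text
clock: 4.08
tcp_pos: [0.4893, -0.3957, 0.0054]
orientation: [-0.0, 0.679, 0.734, 0.0]
wrist_force: [0.2, 0.6, 0.2]
finger_gap: 0.0299
grip_force: 0.0
```

Run:
```python
from h import *
shot('wrist','w2'); s=env.get_state(); print(s['tcp_pos'],s['wrist_force'],s['finger_gap'],s['joint_pos'])
# FK-free check: tcp in wrist camera frame before/now
for f,t in (('w0',[.470,-.3862,.1601]),('w1',[.4897,-.396,.0122]),('w2',s['tcp_pos'])):
    d=np.load(f'pics/{f}.npz');R,_=cv2.Rodrigues(d['rvec']); print(f,R@t+d['tvec'].ravel())
crop('w2',180,180,380,400,2.7,'v3')
```

```text
[ 0.48938024 -0.39569666  0.0056031 ] [-1.13620128 -0.17350806 -0.51419203] 0.029807368395083498 [-8.07427898e-01  5.36210756e-01 -1.13412162e-01  9.21984528e-01
  4.33672228e-05  6.86368919e-01]
w0 [-0.00020604  0.02198893  0.18445934]
w1 [2.21740583e-05 1.92736529e-02 1.83000143e-01]
w2 [1.85332097e-05 1.93652856e-02 1.82784861e-01]
```

View pics/v3.png

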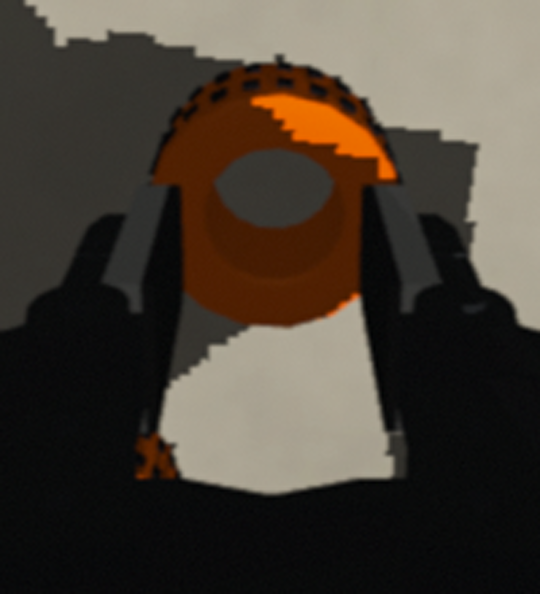

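The picture again shows the tips above the rim. The projection puts them about 29 mm behind the reported TCP rather than 8 mm ahead of it. I'll keep probing until they touch the rim.

Emit:
move_arm:
  moves: [0, 0, -0.006, 0, 0.03, 0, 0, -0.006, 0, 0.03]

```text
clock: 4.3
tcp_pos: [0.4892, -0.3955, -0.001]
orientation: [-0.001, 0.679, 0.734, 0.0]
wrist_force: [-0.1, 0.0, -0.1]
finger_gap: 0.0298
grip_force: 0.0
```

Emit:
move_arm:
  moves: [0, 0, -0.003, 0, 0.03, 0, 0, -0.003, 0, 0.03]

```text
clock: 4.47
tcp_pos: [0.4893, -0.3956, -0.0036]
orientation: [-0.0, 0.679, 0.734, 0.0]
wrist_force: [0.4, 0.1, 0.7]
finger_gap: 0.0299
grip_force: 0.0
```

Emit:
move_arm:
  moves: [0, 0, -0.003, 0, 0.03, 0, 0, -0.003, 0, 0.03]

```text
clock: 4.63
tcp_pos: [0.4899, -0.3962, -0.0055]
orientation: [0.0, 0.679, 0.734, 0.0]
wrist_force: [0.7, 0.8, -0.5]
finger_gap: 0.0302
grip_force: 0.1
```

Emit:
move_arm:
  moves: [0, 0, -0.003, 0, 0.03, 0, 0, -0.003, 0, 0.03]

```text
clock: 4.8
tcp_pos: [0.49, -0.3963, -0.0057]
orientation: [0.001, 0.679, 0.734, -0.0]
wrist_force: [-5.2, 5.8, 20.3]
finger_gap: 0.0297
grip_force: 10.1
```

Contact came at a reported TCP z of -0.0055, so the tips sit about 29.5 mm behind the reported TCP. I'll lift, open and re-grasp with the tips about 4 mm above the worktop.

Emit:
move_arm:
  moves: [0, 0, 0.02, 0, 0.03, 0, 0, 0.02, 0, 0.085, 0, 0, 0.02, 0, 0.085, 0, 0, 0.02, 0, 0.085, 0, 0, 0.02, 0, 0.085, 0, 0, 0.02, 0, 0.085, 0, 0, 0.02, 0, 0.085, 0, 0, 0.02, 0, 0.085]

```text
clock: 5.47
tcp_pos: [0.4894, -0.3957, 0.0105]
orientation: [-0.001, 0.679, 0.734, 0.0]
wrist_force: [-0.7, 0.5, 0.0]
finger_gap: 0.0851
grip_force: 0.0
```

Emit:
move_arm:
  moves: [0, 0, -0.02, 0, 0.085, 0, 0, -0.037, 0, 0.085, 0, 0, -0.037, 0, 0.085, 0, 0, -0.037, 0, 0.03, 0, 0, -0.037, 0, 0.03, 0, 0, -0.037, 0, 0.03, 0, 0, -0.037, 0, 0.03, 0, 0, -0.037, 0, 0.03, 0, 0, -0.037, 0, 0.03, 0, 0, -0.037, 0, 0.03, 0, 0, -0.037, 0, 0.03]

```text
clock: 6.38
tcp_pos: [0.4906, -0.397, -0.0241]
orientation: [0.002, 0.679, 0.734, -0.0]
wrist_force: [-1.2, 1.0, 6.7]
finger_gap: 0.0451
grip_force: 61.5
```

Emit:
move_arm:
  moves: [0, 0, 0.03, 0, 0.03, 0, 0, 0.07, 0, 0.03, 0, 0, 0.11, 0, 0.03, 0, 0, 0.15, 0, 0.03, 0, 0, 0.18, 0.1, 0.03, 0, 0.04, 0.18, 0.2, 0.03, 0, 0.08, 0.18, 0.3, 0.03, 0, 0.12, 0.18, 0.4, 0.03, 0, 0.16, 0.18, 0.5, 0.03, 0, 0.2, 0.18, 0.6, 0.03, 0, 0.24, 0.18, 0.7, 0.03, 0, 0.28, 0.18, 0.8, 0.03]
  newtons: 80

```text
clock: 7.38
tcp_pos: [0.4892, -0.1142, 0.1545]
orientation: [0.0, 0.338, 0.941, 0.0]
wrist_force: [0.7, 0.9, -0.7]
finger_gap: 0.0449
grip_force: 81.6
```

Emit:
move_arm:
  moves: [-0.01, 0.04, 0, 0.1, 0.03, -0.02, 0.08, 0, 0.2, 0.03, -0.025, 0.12, 0, 0.3, 0.03, -0.025, 0.16, 0, 0.4, 0.03, -0.025, 0.2, 0, 0.464, 0.03, -0.025, 0.24, 0, 0.464, 0.03, -0.025, 0.27, 0, 0.464, 0.03, -0.025, 0.29, 0, 0.464, 0.03, -0.025, 0.29, 0, 0.464, 0.03, -0.025, 0.29, 0, 0.464, 0.03]

```text
clock: 8.22
tcp_pos: [0.4643, 0.1749, 0.1542]
orientation: [0.0, 0.113, 0.994, -0.0]
wrist_force: [-1.1, -0.4, -1.5]
finger_gap: 0.0445
grip_force: 81.7
```

Run:
```python
from h import *
shot('wrist','w3'); s=env.get_state(); print(s)
d=px('w3',[[.4949,.2447,.108],[.43,.2004,.021]]); print(d)
```

```text
{'clock': 8.2667, 'joint_pos': array([ 1.96777065e-01,  1.81913339e-01, -2.45395588e-01,  1.14363670e+00,
       -3.48256622e-04,  4.25502483e-01]), 'qvel': array([-0.02967858, -0.00579451, -0.00638172,  0.00082872,  0.00148781,
        0.00254637]), 'tau': array([ 9.10393484e-01, -3.99605048e+01,  2.94253796e+01, -3.65181675e-02,
        5.87494159e-02,  1.58923853e-02]), 'tcp_pos': array([0.46439008, 0.1740366 , 0.15413882]), 'orientation': array([-1.77563557e-05,  1.14113569e-01,  9.93467693e-01, -1.88620894e-04]), 'wrist_force': array([ 0.1334623 , -0.77168099, -1.5756011 ]), 'ft_torque': array([0.03936379, 0.00730209, 0.07118262]), 'grip_force': 81.74678793177009, 'finger_gap': 0.044228480854410945}
[[389.10072773 238.47463357]
 [298.96731877 148.21958514]]
```

View pics/w3.png

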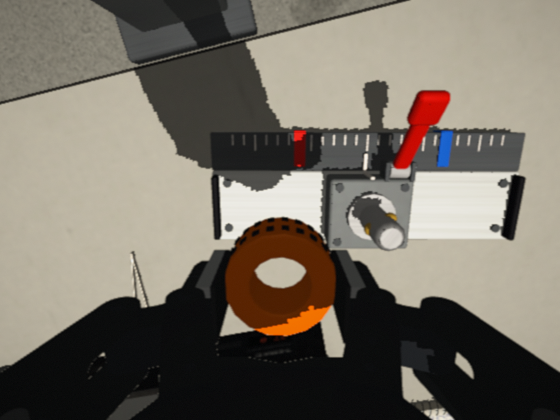

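This picture shows the collar held at (280,280) and the post top at (389,236). The pointer is at (366,160), the red mark at (300,148), the blue mark at (445,148) and the raised lever pad at (430,104). My earlier estimates project onto these to within about 2 px.

Run:
```python
from h import *
i=cv2.imread('pics/w3.png'); h=cv2.cvtColor(i,cv2.COLOR_BGR2HSV)
m=cv2.inRange(h,(3,140,50),(18,255,255)); n,l,s,c=cv2.connectedComponentsWithStats(m)
k=1+np.argmax(s[1:,4]); cs=max(cv2.findContours((l==k).astype('uint8'),cv2.RETR_EXTERNAL,cv2.CHAIN_APPROX_NONE)[0],key=len).reshape(-1,2)
print(s[k])
for z in (.198,.202,.206):
    w=np.array([P('w3',u,v,z)[:2] for u,v in cs if v>282 or (v>265)],np.float32)
    A=np.c_[2*w,np.ones(len(w))]; x=np.linalg.lstsq(A,(w**2).sum(1),rcond=None)[0]
    print(z,x[:2],np.sqrt(x[2]+x[0]**2+x[1]**2))
tcp=env.get_state()['tcp_pos']; print(tcp)
# post: bright blob near
g=cv2.cvtColor(i,cv2.COLOR_BGR2GRAY)[215:260,365:415]; _,b=cv2.threshold(g,0,255,cv2.THRESH_OTSU)
for r in g[::4,::3]: print(' '.join('%3d'%v for v in r))
for q in [(388.5,236,.108),(299.5,134,.021),(366,168,.021),(366,150,.021),(366,160,.021)]: print(q,P('w3',*q).round(4))
```

```text
[ 225  218  111  119 8727]
0.198 [0.46676674 0.17465195] 0.023124406084209095
0.202 [0.46466025 0.17513384] 0.02240001955179306
0.206 [0.46255373 0.17561576] 0.02167558758851138
[0.46439008 0.1740366  0.15413882]
 56  57  57  58  59  58  58  56  93 116 114 134 136 136 135 197 230
 55  57  57  58  58  59  58  58  59  69 137 132 135 137 135 204 230
 56  52  57  58  57  58  61  68  74  78  67 100 137 137 132 228 232
 68  60  57  58  60  73  96 110 123 141 119 108  88 133 130 230 232
112 108  57  57  76 107 142 212 217 211 211 199 124 110 134 228 228
214 163  54  62  95 134 215 215 211 209 209 206 191 106 148 234 233
156 179 155  60  95 177 214 211 210 208 206 211 201 117 134 173 173
138 138 139 117  89 124 212 209 208 207 212 215 136 122 168 184 185
133 132 134 134 129  89 132 190 205 207 191 123 125 128 182 185 185
188 188 187 186 186 188 184 173 165 181 187 186 187 186 185 187 186
186 189 186 186 186 187 187 186 184 186 188 186 187 186 185 186 185
186 186 185 184 185 185 186 188 187 187 188 186 186 185 185 184 184
(388.5, 236, 0.108) [0.493  0.2446 0.108 ]
(299.5, 134, 0.021) [0.418  0.2035 0.021 ]
(366, 168, 0.021) [0.461  0.2558 0.021 ]
(366, 150, 0.021) [0.445  0.2584 0.021 ]
(366, 160, 0.021) [0.4538 0.257  0.021 ]
```

Emit:
move_arm:
  moves: [0.0295, 0.0405, 0, 0, 0.03, 0.0295, 0.0705, 0, 0, 0.03, 0.0295, 0.0705, -0.02, 0, 0.03, 0.0295, 0.0705, -0.04, 0, 0.03, 0.0295, 0.0705, -0.06, 0, 0.03, 0.0295, 0.0705, -0.06, 0, 0.03, 0.0295, 0.0705, -0.06, 0, 0.03]

```text
clock: 8.85
tcp_pos: [0.4933, 0.2429, 0.0934]
orientation: [-0.001, 0.116, 0.993, -0.001]
wrist_force: [0.4, 0.5, -1.0]
finger_gap: 0.0443
grip_force: 82.0
```

Run:
```python
from h import *
shot('wrist','w4'); s=env.get_state(); print(s['tcp_pos'],s['wrist_force'],s['ft_torque'])
crop('w4',190,160,370,380,2.7,'v4')
t=s['tcp_pos']
print('post top',px('w4',[[.4948,.2452,.108],[.5058,.2452,.108],[.4838,.2452,.108],[.4948,.2562,.108],[.4948,.2342,.108]]).round(1).tolist())
print('bore top',px('w4',[[t[0],t[1],t[2]+.048]]).round(1))
```

```text
[0.49443746 0.24338199 0.09462244] [ 0.03995621 -0.66548411 -1.18160239] [-0.0262875  -0.04314927 -0.00472555]
post top [[284.8, 256.0], [289.7, 275.5], [279.7, 235.8], [306.3, 251.3], [263.5, 260.6]]
bore top [[281.2 290.3]]
```

View pics/v4.png

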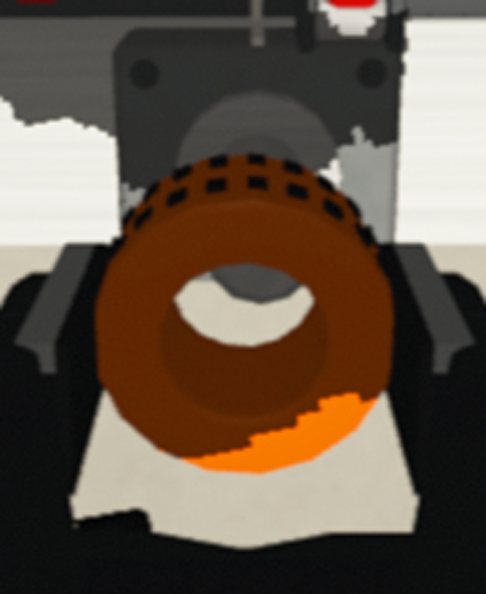

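The crop shows the post top through the bore: its near edge is at about (262,303), against a bore centre near x 245. That is within about 1.5 mm, so I'll lower slowly and watch the force.

Emit:
move_arm:
  moves: [0, 0, -0.005, 0, 0.03, 0, 0, -0.01, 0, 0.03, 0, 0, -0.012, 0, 0.03, 0, 0, -0.014, 0, 0.03, 0, 0, -0.014, 0, 0.03]

```text
clock: 9.32
tcp_pos: [0.494, 0.2444, 0.0799]
orientation: [-0.0, 0.115, 0.993, -0.0]
wrist_force: [0.1, -0.4, -1.1]
finger_gap: 0.0447
grip_force: 82.0
```

Emit:
move_arm:
  moves: [0, 0, -0.002, 0, 0.03, 0, 0, -0.004, 0, 0.03, 0, 0, -0.004, 0, 0.03]

```text
clock: 9.57
tcp_pos: [0.4939, 0.2445, 0.0758]
orientation: [-0.0, 0.115, 0.993, -0.0]
wrist_force: [0.4, 0.2, -0.5]
finger_gap: 0.0444
grip_force: 82.0
```

Emit:
move_arm:
  moves: [0, 0, -0.003, 0, 0.03, 0, 0, -0.006, 0, 0.03, 0, 0, -0.006, 0, 0.03]

```text
clock: 9.82
tcp_pos: [0.4939, 0.2445, 0.0694]
orientation: [-0.0, 0.115, 0.993, 0.0]
wrist_force: [-0.0, 0.6, -1.1]
finger_gap: 0.0444
grip_force: 82.0
```

Emit:
move_arm:
  moves: [0, 0, -0.002, 0, 0.03, 0, 0, -0.004, 0, 0.03, 0, 0, -0.004, 0, 0.03]

```text
clock: 10.07
tcp_pos: [0.4948, 0.2452, 0.0664]
orientation: [0.001, 0.115, 0.993, 0.001]
wrist_force: [0.7, 2.4, 0.2]
finger_gap: 0.0442
grip_force: 82.3
```

Emit:
move_arm:
  moves: [0, 0, -0.004, 0, 0.03, 0, 0, -0.008, 0, 0.03, 0, 0, -0.012, 0, 0.03, 0, 0, -0.016, 0, 0.03, 0, 0, -0.016, 0, 0.03]

```text
clock: 10.48
tcp_pos: [0.4939, 0.2443, 0.0489]
orientation: [-0.0, 0.115, 0.993, -0.0]
wrist_force: [2.8, 1.9, -2.8]
finger_gap: 0.0446
grip_force: 81.8
```

Emit:
move_arm:
  moves: [0, 0, -0.004, 0, 0.03, 0, 0, -0.008, 0, 0.03, 0, 0, -0.012, 0, 0.03, 0, 0, -0.014, 0, 0.03, 0, 0, -0.014, 0, 0.03]

```text
clock: 10.9
tcp_pos: [0.493, 0.2439, 0.0348]
orientation: [-0.001, 0.115, 0.993, -0.001]
wrist_force: [-0.5, 0.3, -1.1]
finger_gap: 0.0446
grip_force: 82.1
```

Emit:
move_arm:
  moves: [0, 0, -0.002, 0, 0.03, 0, 0, -0.003, 0, 0.03, 0, 0, -0.003, 0, 0.03]

```text
clock: 11.15
tcp_pos: [0.4936, 0.2443, 0.034]
orientation: [-0.0, 0.115, 0.993, -0.0]
wrist_force: [-4.5, -1.1, 6.6]
finger_gap: 0.0444
grip_force: 83.0
```

Emit:
move_arm:
  moves: [0, 0, -0.002, 0, 0.03, 0, 0, -0.002, 0, 0.03, 0, 0, -0.002, 0, 0.03]

```text
clock: 11.4
tcp_pos: [0.4939, 0.2451, 0.0339]
orientation: [0.0, 0.114, 0.993, 0.001]
wrist_force: [-7.4, 0.0, 19.0]
finger_gap: 0.0445
grip_force: 84.1
```

The collar is home: contact came at the predicted height. With the collar still gripped, I'll slide the carriage -59 mm along the rail.

Emit:
move_arm:
  moves: [0, 0, 0.003, 0, 0.03, -0.0023, -0.0097, 0.003, 0, 0.03, -0.0046, -0.0195, 0.003, 0, 0.03, -0.007, -0.0295, 0.003, 0, 0.03, -0.0094, -0.0395, 0.003, 0, 0.03, -0.0115, -0.049, 0.003, 0, 0.03, -0.013, -0.055, 0.003, 0, 0.03, -0.0135, -0.0574, 0.003, 0, 0.03, -0.0135, -0.0574, 0.003, 0, 0.03, -0.0135, -0.0574, 0.003, 0, 0.03, -0.0135, -0.0574, 0.003, 0, 0.03]

```text
clock: 12.32
tcp_pos: [0.4803, 0.1864, 0.0341]
orientation: [-0.0, 0.115, 0.993, -0.001]
wrist_force: [0.3, -2.0, 3.1]
finger_gap: 0.0446
grip_force: 82.9
```

```bash
cat > chk.py <<'E'
from h import *
ay=np.array([.2294,.9733]);ax=np.array([.9733,-.2294]);c=np.array([.4782,.2499])
def strip(fn,X,z=.021,half=.03,y0=-.06):
    # sample colour along rail y at given rail x
    i=cv2.imread('pics/'+fn+'.png'); ys=np.arange(y0-half,y0+half,.001)
    p=px(fn,[[*(c+ax*X+ay*y),z] for y in ys]).astype(np.float32)
    return ys,cv2.remap(i,p[:,:1],p[:,1:],cv2.INTER_LINEAR).reshape(-1,3)
E
python3 - <<'E'
from chk import *
shot('wrist','w5');shot('top','top5');s=env.get_state();print(s['tcp_pos'],s['wrist_force'])
for fn in('w5','top5'):
  for X in(-.026,-.030,-.034,-.040,-.046):
    ys,b=strip(fn,X,half=.014); print(fn,X,' '.join('%d,%d,%d'%tuple(v[::-1]) for v in b[::2]))
E
```

```text
[0.48032474 0.18677053 0.03406449] [-0.62171363 -2.73372959  3.91800769]
w5 -0.026 33,34,34 33,34,33 32,33,34 33,34,34 33,34,34 68,25,24 102,64,60 107,102,95 99,12,10 99,13,10 69,24,23 32,33,33 33,34,34 33,33,34
w5 -0.03 33,33,34 33,34,34 32,33,34 32,34,34 32,33,34 69,24,24 100,73,67 107,101,95 97,11,9 99,12,10 71,21,20 32,33,33 32,33,33 32,34,33
w5 -0.034 34,34,35 34,34,35 32,33,33 33,33,34 34,34,34 69,26,25 101,13,11 100,13,11 101,15,12 98,13,10 68,21,22 47,47,47 86,87,85 62,59,56
w5 -0.04 33,34,34 33,33,33 40,41,39 73,70,67 34,34,34 68,27,26 100,15,12 99,14,11 101,14,11 252,45,33 205,72,68 100,102,100 124,122,117 69,66,63
w5 -0.046 33,33,33 33,34,34 42,42,41 71,68,66 31,32,32 69,24,24 101,14,13 101,14,12 100,13,12 251,43,33 200,66,62 97,97,96 52,52,51 59,58,56
top5 -0.026 63,60,56 61,59,55 63,60,55 66,60,56 74,62,58 83,64,60 89,66,61 92,67,61 91,67,60 90,69,61 88,73,64 88,76,66 88,79,66 94,86,72
top5 -0.03 59,57,53 60,58,53 63,59,54 67,60,53 74,59,54 80,60,55 87,62,55 89,66,58 90,69,60 89,73,63 88,76,66 88,81,70 92,87,74 98,92,77
top5 -0.034 64,61,56 63,59,54 62,58,53 67,58,52 74,58,51 80,58,52 85,60,54 87,65,57 87,70,61 88,76,65 90,82,70 91,87,75 99,93,78 106,99,82
top5 -0.04 64,63,59 62,62,58 64,61,57 67,60,56 73,61,55 78,62,55 81,66,57 83,71,60 85,77,65 88,82,69 92,87,74 98,91,77 103,96,80 109,102,85
top5 -0.046 65,64,58 66,64,59 70,66,63 72,69,64 76,72,64 82,77,68 85,80,71 88,81,72 91,84,74 96,90,77 99,93,79 104,98,82 112,105,88 119,110,92
```

Run:
```python
from chk import *
import chk
i=cv2.imread('pics/w5.png')
for X in(-.024,-.028,-.031):
  for n in('R','G'):
    ys=np.arange(-.067,-.051,.0005);p=px('w5',[[*(c+ax*X+ay*y),.021] for y in ys]).astype(np.float32)
    b=cv2.remap(i,p[:,:1],p[:,1:],cv2.INTER_LINEAR).reshape(-1,3)
    print(X,n,' '.join(str(v) for v in b[:,2 if n=='R' else 1]))
print('lever tip px',px('w5',[[.4,.25,.1]]))
```

```text
-0.024 R 33 32 32 32 33 43 69 91 98 98 100 104 108 109 107 103 99 98 97 97 97 97 98 98 97 89 70 46 33 33 33 33 32
-0.024 G 34 34 33 34 34 31 26 15 16 35 64 90 102 104 101 90 65 29 12 11 12 12 13 12 12 16 23 30 33 33 33 34 33
-0.028 R 33 32 32 32 33 42 69 92 99 99 101 105 108 109 107 103 100 99 98 99 98 99 98 99 98 90 71 48 34 31 33 33 33
-0.028 G 33 33 33 33 34 32 24 14 19 42 72 93 102 105 102 89 63 28 11 12 12 12 11 12 13 15 21 28 32 32 34 33 34
-0.031 R 32 32 33 32 33 41 69 91 98 99 99 100 101 101 101 99 99 99 98 99 99 99 98 99 97 89 70 47 34 32 33 32 36
-0.031 G 33 34 34 33 33 31 25 15 16 33 56 74 83 85 81 67 43 21 12 14 14 14 13 13 13 16 22 29 33 34 34 33 37
lever tip px [[434.29702395  19.76348522]]
```

The pointer sits 1.5 mm short of the mark's centre, toward -y. I'll nudge it back, release and retreat upward.

Emit:
move_arm:
  moves: [0.0005, 0.002, 0, 0, 0.03, 0.0005, 0.002, 0, 0, 0.03, 0.0005, 0.002, 0, 0, 0.03, 0.0005, 0.002, 0, 0, 0.03]

```text
clock: 12.75
tcp_pos: [0.4809, 0.1894, 0.0341]
orientation: [-0.0, 0.114, 0.993, 0.0]
wrist_force: [-1.0, -0.4, 3.7]
finger_gap: 0.0443
grip_force: 82.9
```

```bash
cat > ptr.py <<'E'
from chk import *
import sys
fn=sys.argv[1]; shot('wrist',fn); i=cv2.imread(f'pics/{fn}.png'); s=env.get_state(); print(s['tcp_pos'],s['wrist_force'])
for X in(-.024,-.028):
    ys=np.arange(-.067,-.051,.0005);p=px(fn,[[*(c+ax*X+ay*y),.021] for y in ys]).astype(np.float32)
    b=cv2.remap(i,p[:,:1],p[:,1:],cv2.INTER_LINEAR).reshape(-1,3)
    for k in(2,1): print(X,'GR'[k-1],' '.join(str(v) for v in b[:,k]))
E
python3 ptr.py w6
```

```text
[0.48092275 0.18936051 0.03405901] [-1.09851885 -1.20987306  4.0492935 ]
-0.024 R 32 32 32 32 33 43 63 84 96 99 98 98 100 105 108 108 106 102 98 97 97 97 97 98 96 89 70 48 34 32 33 33 33
-0.024 G 32 33 34 34 33 30 25 17 12 13 20 43 73 96 103 104 99 83 53 23 11 13 12 13 12 15 23 30 32 33 33 33 34
-0.028 R 32 32 32 32 33 42 62 84 97 98 99 99 102 106 109 109 106 102 99 99 99 99 99 99 98 89 68 46 34 32 32 32 32
-0.028 G 32 33 33 33 33 30 24 17 13 12 23 50 80 97 103 104 100 83 52 23 12 13 12 12 13 16 23 30 33 33 34 33 32
```

Emit:
move_arm:
  moves: [0, 0, 0, 0, 0.08, 0, 0, 0, 0, 0.08, 0, 0, 0, 0, 0.08, 0, 0, 0, 0, 0.08, 0, 0, 0, 0, 0.08, 0, 0, 0.04, 0, 0.08, 0, 0, 0.08, 0, 0.08, 0, 0, 0.1, 0, 0.08, 0, 0, 0.1, 0, 0.08, 0, 0, 0.1, 0, 0.08]

```text
clock: 13.63
tcp_pos: [0.4823, 0.1894, 0.1355]
orientation: [0.002, 0.115, 0.993, 0.001]
wrist_force: [-0.2, -0.4, -0.5]
finger_gap: 0.08
grip_force: 0.0
```

```bash
python3 ptr.py w7
python3 - <<'E'
from ring import *
ring('w7',.082); from chk import *
print('pred seat top',(c+ax*.017+ay*(-.0597)).round(4))
i=cv2.imread('pics/w7.png');h=cv2.cvtColor(i,cv2.COLOR_BGR2HSV);m=cv2.inRange(h,(0,160,70),(2,255,255))|cv2.inRange(h,(174,160,70),(180,255,255))
n,l,s,q=cv2.connectedComponentsWithStats(m)
for k in range(1,n):
    if s[k,4]>60: print('red',s[k],q[k].round(1))
tip=lambda t:[*(c+ax*(-.021-.066*np.cos(t))+ay*(-.0377)),.046+.066*np.sin(t)]
print(px('w7',[tip(1.1),tip(.9),[*(c+ax*-.021+ay*-.0377),.046]]).round(0).tolist(),tip(1.1))
E
```

```text
[0.4811489  0.18914796 0.13396766] [-0.12627426  0.01277426 -0.30083107]
-0.024 R 22 22 22 23 25 32 41 53 61 66 68 70 71 73 75 75 74 71 69 68 68 69 69 68 66 58 49 36 29 23 22 22 24
-0.024 G 23 23 23 23 22 20 18 13 11 11 22 36 51 62 71 70 65 54 39 23 14 8 7 8 9 12 16 19 21 23 23 23 24
-0.028 R 22 21 21 23 26 35 46 58 64 68 69 70 72 75 77 76 74 71 69 68 68 69 70 69 66 58 48 35 27 22 22 22 21
-0.028 G 22 22 21 21 21 18 15 11 10 10 22 36 51 62 72 71 65 55 39 22 13 8 7 8 10 12 15 19 21 23 23 23 22
px [287.  225.4] [247 203  66  42 905] circle ((0.4816194176673889, 0.18942993879318237), 0.02312835492193699) ellipse ((0.4871465861797333, 0.18950636684894562), (0.02985759824514389, 0.04238151013851166), 179.07044982910156)
pred seat top [0.4811 0.1879]
red [ 295   62   38   92 2300] [311.6  98.5]
red [273 113  12  30 244] [279.1 124.7]
[[315.0, 112.0], [314.0, 93.0], [306.0, 153.0]] [np.float64(0.4199743030710881), np.float64(0.2248916167168318), np.float64(0.10481968576405473)]
```

The collar is seated and the pointer is within the red mark. Next I'll close the fingers and go in beside the raised lever.

Emit:
move_arm:
  moves: [-0.018, 0.015, 0, 0, 0, -0.036, 0.03, 0, 0, 0, -0.036, 0.03, 0, 0, 0, -0.036, 0.03, 0, 0, 0, -0.036, 0.03, 0, 0, 0, -0.036, 0.03, 0, 0, 0, -0.036, 0.03, 0, 0, 0, -0.036, 0.03, -0.03, 0, 0, -0.036, 0.03, -0.05, 0, 0, -0.036, 0.03, -0.067, 0, 0, -0.036, 0.03, -0.067, 0, 0]
  newtons: 20

```text
clock: 14.6
tcp_pos: [0.4429, 0.2179, 0.0638]
orientation: [-0.003, 0.115, 0.993, -0.001]
wrist_force: [0.9, 0.1, -0.6]
finger_gap: 0.0002
grip_force: 0.0
```

Emit:
move_arm:
  moves: [-0.011, 0.0025, 0, 0, 0, -0.0215, 0.005, 0, 0, 0, -0.0275, 0.0065, -0.006, 0, 0, -0.0325, 0.0075, -0.012, 0, 0, -0.0365, 0.0085, -0.019, 0, 0, -0.04, 0.009, -0.027, 0, 0, -0.0445, 0.0105, -0.035, 0, 0, -0.0445, 0.0105, -0.035, 0, 0]

```text
clock: 15.27
tcp_pos: [0.3989, 0.2294, 0.0304]
orientation: [-0.001, 0.114, 0.993, -0.001]
wrist_force: [0.0, -1.4, -0.4]
finger_gap: -0.0001
grip_force: 0.0
```

```bash
python3 ptr.py w8|head -1
python3 - <<'E'
from chk import *
i=cv2.imread('pics/w8.png');h=cv2.cvtColor(i,cv2.COLOR_BGR2HSV);m=cv2.inRange(h,(0,160,70),(2,255,255))|cv2.inRange(h,(174,160,70),(180,255,255))
n,l,s,q=cv2.connectedComponentsWithStats(m)
for k in range(1,n):
    if s[k,4]>30: print('red',s[k],q[k].round(1))
tip=lambda t,r=.066:[*(c+ax*(-.021-r*np.cos(t))+ay*(-.0377)),.046+r*np.sin(t)]
for t in(1.1,.6,.3,.15,0): print(t,px('w8',[tip(t),tip(t,.079)]).round(0).tolist())
E
```

```text
[0.3991805  0.22932405 0.0309144 ] [0.03276235 0.93902738 0.85389695]
red [ 257  210   48   48 1853] [280.  230.1]
red [235 261  14  31 258] [240.8 274.9]
red [275 339  11   3  33] [280. 340.]
1.1 [[281.0, 380.0], [281.0, 392.0]]
0.6 [[281.0, 286.0], [281.0, 269.0]]
0.3 [[281.0, 248.0], [281.0, 223.0]]
0.15 [[281.0, 236.0], [281.0, 210.0]]
0 [[281.0, 227.0], [281.0, 201.0]]
```

Emit:
move_arm:
  moves: [-0.002, 0.0005, -0.004, 0, 0, -0.004, 0.001, -0.008, 0, 0, -0.004, 0.001, -0.008, 0, 0]

```text
clock: 15.57
tcp_pos: [0.3962, 0.2305, 0.0235]
orientation: [-0.0, 0.115, 0.993, -0.0]
wrist_force: [0.0, -0.9, -0.3]
finger_gap: -0.0
grip_force: 0.0
```

Emit:
move_arm:
  moves: [0, 0, -0.003, 0, 0, 0, 0, -0.003, 0, 0, 0, 0, -0.003, 0, 0]

```text
clock: 15.82
tcp_pos: [0.3964, 0.2307, 0.0216]
orientation: [-0.0, 0.115, 0.993, 0.0]
wrist_force: [-2.8, -1.5, 6.6]
finger_gap: -0.0003
grip_force: 3.7
```

Emit:
move_arm:
  moves: [0, 0, -0.003, 0, 0, 0, 0, -0.003, 0, 0, 0, 0, -0.003, 0, 0, 0, 0, -0.003, 0, 0]

```text
clock: 16.15
tcp_pos: [0.3967, 0.2318, 0.0208]
orientation: [0.0, 0.114, 0.993, 0.002]
wrist_force: [-7.9, 0.4, 27.2]
finger_gap: 0.0003
grip_force: 13.8
```

The lever is against its stop: 27 N with almost no travel. I'll retreat and verify.

Emit:
move_arm:
  moves: [0, 0, 0.02, 0, 0, 0, 0, 0.06, 0, 0, 0, 0, 0.1, 0, 0, 0, 0, 0.12, 0, 0, 0, 0, 0.12, 0, 0, 0, 0, 0.12, 0, 0]

```text
clock: 16.65
tcp_pos: [0.3976, 0.231, 0.1391]
orientation: [0.001, 0.115, 0.993, 0.001]
wrist_force: [-0.1, 0.1, -1.0]
finger_gap: -0.0
grip_force: 0.0
```

```bash
python3 ptr.py w9
python3 - <<'E'
from ring import *
from chk import *
i=cv2.imread('pics/w9.png');h=cv2.cvtColor(i,cv2.COLOR_BGR2HSV);m=cv2.inRange(h,(0,160,70),(2,255,255))|cv2.inRange(h,(174,160,70),(180,255,255))
n,l,s,q=cv2.connectedComponentsWithStats(m)
for k in range(1,n):
    if s[k,4]>30: print('red',s[k],q[k].round(1))
tip=lambda t,r=.066:[*(c+ax*(-.021-r*np.cos(t))+ay*(-.0377)),.046+r*np.sin(t)]
for t in(.3,.15,.05,0): print(t,px('w9',[tip(t),tip(t,.079)]).round(0).tolist())
ring('w9',.082)
shot('top','top9')
a=cv2.imread('pics/top0.png');b=cv2.imread('pics/top9.png')
print('bottle region diff',cv2.absdiff(a,b)[195:230,298:345].mean())
E
```

```text
[0.39650439 0.23057269 0.13774722] [-0.47803429 -0.12957694  0.06562625]
-0.024 R 75 74 73 80 93 125 164 193 218 218 216 203 194 195 205 222 229 231 225 217 213 210 216 219 215 201 175 138 92 60 29 26 25
-0.024 G 77 77 77 77 75 68 58 43 29 23 22 48 84 135 178 210 221 223 203 176 123 71 40 20 23 31 43 49 50 42 31 28 26
-0.028 R 74 73 73 77 91 119 159 190 216 221 222 216 212 214 219 228 232 233 228 222 216 211 217 222 223 217 195 162 114 81 52 39 27
-0.028 G 75 76 76 76 73 67 57 44 30 23 18 48 80 134 177 210 225 228 212 188 136 82 48 22 25 31 43 53 61 59 53 42 29
red [ 267  173   26   76 1410] [279.8 207. ]
red [249 219  13  34 346] [255.2 234. ]
0.3 [[278.0, 195.0], [278.0, 179.0]]
0.15 [[279.0, 189.0], [279.0, 173.0]]
0.05 [[279.0, 187.0], [279.0, 171.0]]
0 [[279.0, 186.0], [279.0, 170.0]]
bottle region diff 2.536372847011145
```

```bash
python3 -c "
from workcell import env
print(env.hand_in())"
```

```text
the job is handed in; nothing more can be done
None
```

The job is handed in, at about 17 s of the 72 s: the collar is home on the shoulder, the pointer stands within the red mark, and the lever is pressed down to its stop; the bottles were not touched.

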